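Seat the spice mortar on its stand and clamp it with the pump trigger

ROBOT

A 6-joint arm with a two-finger parallel gripper is mounted at the origin on the work surface. World frame = base frame: x ahead of the robot, y to its left, z up, the work surface at z = 0. Lengths are in m, angles in rad, forces in N, time in s.
With the tool pointing down it reaches from about 0.325 to 0.9 m from the base axis. Payload 6.1 kg.
Tool frame: the origin (TCP) lies midway between the tips of the shut fingers; the grasp point (between the pads) lies 19 mm behind it; z points along the fingers, y is the line along which they close (so a half turn about z gives the same grasp; the last joint's range is limited). The gripper opens to 85 mm and grips with 20 to 120 N. Pads are 22 mm wide; open, the fingers measure 114 mm over their backs; the gripper's body (76 mm by 85 mm) begins 54 mm behind the grasp point. The pads swing forward as they close: fully open they stand 13 mm farther back than shut.
Start: joints at [-1.474, 0.22, 1.526, -0, 1.395, -0.126], TCP at [0.138, -0.61, 0.231] pointing down, gripper open.
Joint ranges: [-2.98, 2.98], [-0.91, 2.08], [0.09, 2.57], [-1.24, 4.39], [0.2, 2.65], [-2.68, 2.68]. Speed limits (rad/s): [2.57, 2.57, 3.01, 3.14, 3.14, 3.14].

INTERFACE

Orientations are given as a rotation vector (axis times angle).
In Python, from bench import * gives the robot as it stands.
- The arm moves only by the tool jog_arm, never from a script. Its argument "series" is a list that holds one entry, the list of rows, each a list of 6 numbers: the shift along the world's x, y, z each as a share of 0.25 m, from -1 to 1, then the turn, a rotation vector about the world's x, y, z each as a share of pi rad, from -1 to 1. In form: [[[x, y, z, rx, ry, rz], ...]]. A call has 1 to 20 rows; each row is the pose to reach, as a shift and turn from the pose commanded when the call began, turning the shorter way round; what a row does not reach only later rows make up. A row lasts 1/12 s, in which the tool goes at most 41.7 mm and 7.16 degrees, less where a joint would pass 70% of its speed; a pose out of reach is approached as far as the arm can. A call with a number of a shift or a turn outside -1 to 1 is refused whole. A call with a gripper value outside its range is refused whole. "gripper" is the opening, from 0 (shut) to 1 (fully open), set as the call begins (left out, the last holds). The fingers move at their own pace and stop on an object; "squeeze" is the grip in N (left out, the last holds). Time passes only in rows, so rows that repeat a pose let the fingers close. It gives the time, the measured TCP pose, the force, the opening and the grip force at its end, in the units of the state.
- read_state(): the state, without advancing time (a new reading comes with each control period).
- camera(name): name is "scene" or "top"; returns the picture (420x560x3 uint8, red, green, blue); there is no depth.
- calibration(name): a dict with "fx", "fy", "cx", "cy" (pixels), "cam_to_world" (4x4, takes a point from camera to world coordinates). Camera axes: x right, y up, looking along -z (the intrinsics and any distortion apply to the point x, -y, -z); pixel columns grow to the right and rows downward; lengths in m; the calibration is good to about 2 mm. A picture is of the moment at which its call begins. calibration takes no time and is no camera call.
- finish_job(): hands the job in; it is judged then, once.
The state is a dict: "time_s": time; "q": joint angles; "qvel": joint speeds; "joint_efforts": joint torques, N m; "ee_pos": TCP position; "eef_rot": TCP orientation; "force": force on the tool from outside, world axes, zero at the start; "ft_torque": the same for the moment, N m; "opening": finger opening in m; "grip_force": force on a finger pad.
Only numpy, scipy, OpenCV 4.12 (cv2) and the standard library are available. Lean on these libraries where they do the work, as an engineer would, in place of code of your own. Each camera call takes 0.05 s, during which the arm holds its last target. There are 200 camera calls.

TASK

Set the spice mortar fully down over the two pegs of the metal stand and let go of it. Then pump the trigger of the stand's ratchet clamp, letting it spring back between strokes and never pushing the jaw itself, until the jaw's sprung plunger meets the mortar's foot block and is pushed in about half way, never to its stop. Finish while holding the trigger squeezed like that (letting go slackens it), with the other kitchen things left in place.

Things in the scene. Friction and masses are not known exactly. Their poses are not given: they have to be found in the camera images.
- mortar: Loose white spice mortar (open stoneware cup, outer diameter 58 mm) on an oak foot block 110 x 60 x 24 mm (x, y, z); total height 102 mm, 0.4 to 0.65 kg. Origin: centre of the block's underside, z up, x along the block. Two 12.5 mm square holes go through the block at x = +36 and -36 mm, y = 0, outside the cup. It fits the pegs either way round.
- stand: Fixed aluminium stand: plate 130 mm (x) by 300 mm (y from -175 to +125), 12 mm thick; origin on the counter, z up. Along its +y, the clamping direction, come trigger, fixed grip, jaw with plunger, pegs. The jaw's bar, 14 mm wide, top 28 mm above the counter, runs back under the trigger. A ratchet housing 36 x 24 mm, 40 mm high, is round the grip's foot.
- seat (a point): Point on the plate (12 mm above the counter) midway between its two steel pegs; axes as the stand's. The mortar's origin belongs here, x along the stand's x either way. Pegs at x = +36 and -36 mm, 10 mm diameter, 18 mm high, the top 7 mm tapered to 3 mm. The seated block's near face is 30 mm from here towards the jaw.
- grip_face (a point): Fixed grip: black upright bar 26 mm wide (x), 14 mm thick (y), top 85 mm above the counter. The point is on its outer face (the stand's +y side), 65 mm above the counter. It does not give: to pinch grip and trigger together, centre the fingers about 17 mm from this face towards the trigger. The jaw's back starts 50 to 74 mm beyond this face.
- trigger: Black upright blade 26 mm wide (x), 12 mm thick (y), 43 to 87 mm above the counter. Origin: middle of its outer face (the stand's -y side), 50 mm from the grip's outer face at rest; axes as the stand's. Pinch it towards the grip from above, or push it: it slides 16 mm along +y, sprung 4 to 7 N. A stroke of 13 mm or more and a full return move the jaw 12 mm (ratchet pitch 6 mm).
- jaw: Sliding steel jaw 44 x 30 x 34 mm, top 47 mm above the counter. Origin: middle of its front face (the stand's +y side), 24 mm above the counter; axes as the stand's. Move it forward only by squeezing the trigger. About 5 N of friction keeps it there when the trigger springs back; a stronger push of the plunger then slides it back.
- plunger_tip (a point): Middle of the plunger's front rubber face (20 mm diameter, 24 mm above the counter), 22 mm ahead of the jaw's front face when free. The plunger is carried by the jaw. At the start it is 28 to 52 mm short of the seated block's near face.
- plunger (a joint): How far the plunger is pushed into the jaw, in m: 0 free, 0.008 half way, 0.016 at its stop. Spring 0.8 N per mm. The block gives up to about 1.5 mm on its pegs before it stays put.
- pot: Bystander: tall steel couscous steamer pot with lid, 218 mm wide, 242 mm high, origin under its middle.
- egg_cup: Bystander: egg cup 48 mm wide, 60 mm high, origin under its middle.
- sieve: Bystander: aluminium sieve, 120 mm wide, 35 mm high, with a 110 mm handle along its +y.
- stick: Bystander: wooden stirring stick lying along its x, 270 mm long.
- scoop: Bystander: small plastic scoop lying flat, 115 mm long along x, 22 mm high.
- spice_jar: Bystander: spice jar 52 mm wide, 100 mm high.
- salt_pot: Bystander: ceramic salt pot 60 mm wide, 70 mm high, with a pointed lid.

How it is judged:
By the outcome, as a careful person would: the job done as asked, in the order asked, and still so for the second after the job is handed in, while the arm keeps its last pose, push and grip.
It also fails if it takes over 64 s, if anything falls off the work surface, if the arm or the gripper's body presses on something with over 40 N, if the wrist force passes 120 N, or if a joint passes its speed limit or range.

## Working session

There is one attempt and no reset: what is moved stays moved. The work goes in short steps, Python scripts to look and compute and a tool call to move; the robot and the scene stay as the last step left them, time stands still between calls to the robot, and variables do not carry over. Pictures are saved under pics/ and viewed, at most 10 in all, crops included, and the job is handed in when it is done.

Besides the shell and the picture viewer there is one more tool, called after ">>>" as name(argument=value, ...) on one line, values as JSON. jog_arm: Moves the arm, as the interface text tells. Shift numbers are shares of 0.25 m and turn numbers shares of pi rad, none past 1 either way. Its arguments: {"type":"object","properties":{"series":{"type":"array","items":{"type":"array","items":{"type":"array","items":{"type":"number"}}}},"gripper":{"type":"number"},"squeeze":{"type":"number"}},"required":["series"]}

```bash
mkdir -p pics; ls
python3 - <<'E'
from bench import *
import cv2,numpy as np
s=read_state();print(s['time_s'],s['ee_pos'],s['eef_rot'],s['opening'],s['force'])
for n in("scene","top"):
    c=calibration(n);print({k:np.round(v,4).tolist() for k,v in c.items()})
    cv2.imwrite(f"pics/{n}0.png",cv2.resize(camera(n)[:,:,::-1],(800,600),interpolation=cv2.INTER_CUBIC))
E
```

```text
pics
0.0 [ 0.13802495 -0.60896284  0.23019976] [-3.12022399e+00 -3.49022442e-01 -8.54286500e-06] 0.08586788802692574 [-0.49082164  0.13954949 -0.46260951]
{'fx': 383.8424, 'fy': 383.8424, 'cx': 283.7539, 'cy': 205.4411, 'cam_to_world': [[0.6436, -0.5697, 0.5111, 1.0626], [0.7651, 0.495, -0.4118, -0.274], [-0.0183, 0.6561, 0.7545, 0.821], [0.0, 0.0, 0.0, 1.0]]}
{'fx': 487.0964, 'fy': 487.0964, 'cx': 274.0824, 'cy': 201.9151, 'cam_to_world': [[-0.0023, 0.9971, -0.0759, 0.4485], [-0.9999, -0.0035, -0.016, 0.105], [-0.0163, 0.0758, 0.997, 1.5919], [0.0, 0.0, 0.0, 1.0]]}
```

View pics/scene0.png

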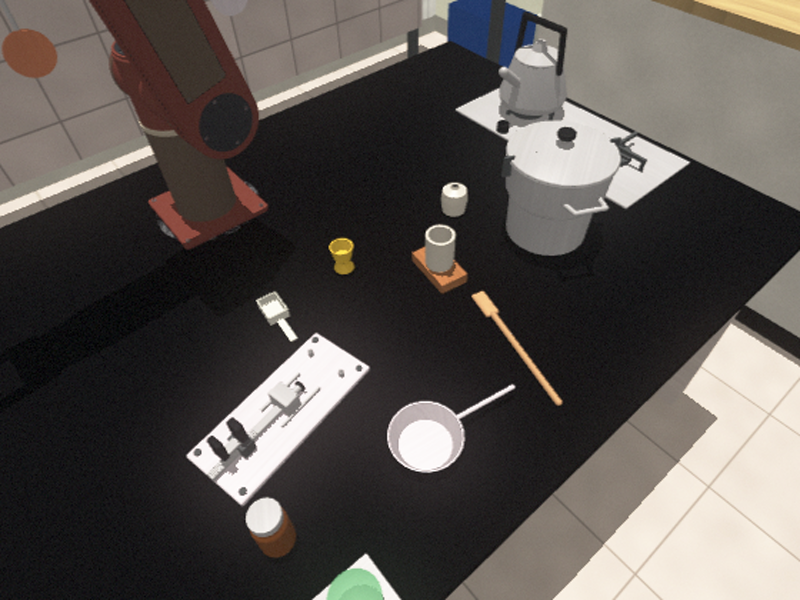

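View pics/top0.png

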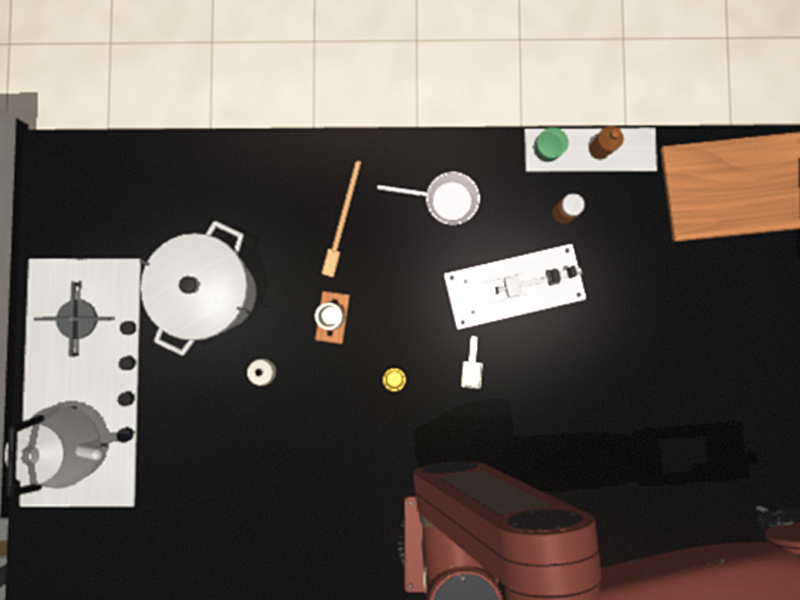

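The top view shows the stand around (515,287) with its trigger at the right, and the mortar at (331,317). I'll look at enlarged crops to get precise points.

```bash
cat > h.py <<'E'
from bench import *
import cv2,numpy as np
def ray(n,u,v,z):
    c=calibration(n);T=np.array(c['cam_to_world'])
    d=T[:3,:3]@np.array([(u-c['cx'])/c['fx'],-(v-c['cy'])/c['fy'],-1]);o=T[:3,3]
    return o+d*(z-o[2])/d[2]
def proj(n,P):
    c=calibration(n);T=np.array(c['cam_to_world'])
    p=(np.atleast_2d(P)-T[:3,3])@T[:3,:3]
    return np.c_[c['cx']+c['fx']*p[:,0]/-p[:,2],c['cy']-c['fy']*p[:,1]/-p[:,2]]
def crop(img,x,y,w,h,s): return cv2.resize(img[y:y+h,x:x+w,::-1],(w*s,h*s),interpolation=cv2.INTER_CUBIC)
E
python3 - <<'E'
from h import *
t=camera("top");s=camera("scene");np.save('t0',t);np.save('s0',s)
M=np.zeros((600,800,3),np.uint8)
def put(im,x,y): M[y:y+im.shape[0],x:x+im.shape[1]]=im
put(crop(t,305,165,110,70,5),0,0)
put(crop(t,212,198,40,50,6),555,0)
put(crop(s,130,230,130,60,4),0,350) if 0 else None
put(crop(s,285,150,48,58,5),555,305)
put(crop(s,205,230,60,50,5),0,352)
put(crop(s,140,285,48,50,5),305,352)
cv2.imwrite("pics/m1.png",M)
# stand plate in top: bright blob
g=cv2.cvtColor(t,cv2.COLOR_RGB2GRAY);m=np.zeros_like(g);m[160:240,300:420]=(g[160:240,300:420]>110)*255
c=max(cv2.findContours(m,0,2)[0],key=cv2.contourArea);r=cv2.minAreaRect(c);b=cv2.boxPoints(r);print(r)
W=np.array([ray("top",u,v,.012) for u,v in b]);print(W.round(4));print(np.linalg.norm(W-np.roll(W,1,0),axis=1))
# oak block
hsv=cv2.cvtColor(t,cv2.COLOR_RGB2HSV);m=np.zeros_like(g);sub=hsv[195:250,210:255];m[195:250,210:255]=((sub[...,1]>110)&(sub[...,2]>70))*255
P=np.argwhere(m)[:,::-1].astype(np.float32);r=cv2.minAreaRect(P);b=cv2.boxPoints(r);print(r)
W=np.array([ray("top",u,v,.024) for u,v in b]);print(W.round(4),W.mean(0));print(np.linalg.norm(W-np.roll(W,1,0),axis=1))
E
```

```text
Traceback (most recent call last):
ValueError: could not broadcast input array from shape (250,300,3) into shape (248,300,3)
```

Run:
```python
from h import *
t=np.load('t0.npy');s=np.load('s0.npy')
M=np.zeros((600,800,3),np.uint8)
def put(im,x,y): M[y:y+im.shape[0],x:x+im.shape[1]]=im
put(crop(t,305,165,110,70,5),0,0)
put(crop(t,212,198,40,50,6),555,0)
put(crop(s,285,150,48,58,5),555,305)
put(crop(s,205,230,60,50,5),0,350)
put(crop(s,140,285,48,50,5),305,350)
cv2.imwrite("pics/m1.png",M)
g=cv2.cvtColor(t,cv2.COLOR_RGB2GRAY);m=np.zeros_like(g);m[160:240,300:420]=(g[160:240,300:420]>110)*255
c=max(cv2.findContours(m,0,2)[0],key=cv2.contourArea);r=cv2.minAreaRect(c);b=cv2.boxPoints(r);print(r)
W=np.array([ray("top",u,v,.012) for u,v in b]);print(W.round(4));print(np.linalg.norm(W-np.roll(W,1,0),axis=1))
hsv=cv2.cvtColor(t,cv2.COLOR_RGB2HSV);m=np.zeros_like(g);sub=hsv[195:250,210:255];m[195:250,210:255]=((sub[...,1]>110)&(sub[...,2]>70))*255
P=np.argwhere(m)[:,::-1].astype(np.float32);r=cv2.minAreaRect(P);b=cv2.boxPoints(r);print(r)
W=np.array([ray("top",u,v,.024) for u,v in b]);print(W.round(4),W.mean(0));print(np.linalg.norm(W-np.roll(W,1,0),axis=1))
```

```text
((360.38836669921875, 200.07806396484375), (40.87211608886719, 94.32707977294922), 76.84246063232422)
[[ 0.6042  0.014   0.012 ]
 [ 0.6733 -0.2853  0.012 ]
 [ 0.5434 -0.3124  0.012 ]
 [ 0.4748 -0.015   0.012 ]]
[0.13262911 0.30714653 0.13269247 0.30515333]
((232.2225341796875, 221.80345153808594), (20.1475772857666, 35.58137893676758), 8.746162414550781)
[[0.4525 0.3058 0.024 ]
 [0.5659 0.289  0.024 ]
 [0.5557 0.2245 0.024 ]
 [0.4425 0.2417 0.024 ]] [0.50415103 0.265265   0.024     ]
[0.06493014 0.11460768 0.06527605 0.11447454]
```

View pics/m1.png

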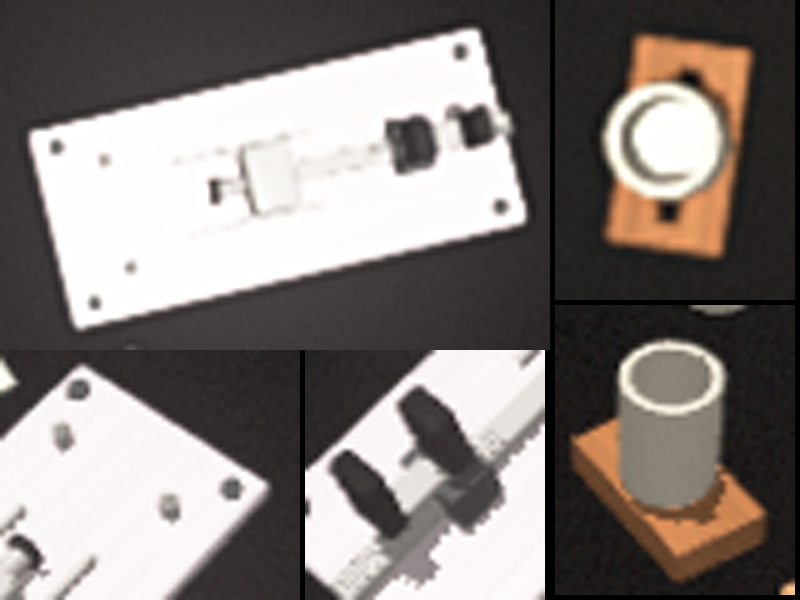

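Crop view: pegs in the top picture at crop (105,160) and (131,267), trigger around (475,125), grip around (410,143). In the scene crop the pegs are at (64,437) and (170,508). I'll fit silhouettes in both cameras to refine this.

```bash
cat >> h.py <<'E'
from scipy.optimize import minimize
S=6
def mask(img,box,f):
    x,y,w,h=box; return f(cv2.resize(img[y:y+h,x:x+w],(w*S,h*S),interpolation=cv2.INTER_LINEAR))
def hull(n,P,box):
    q=proj(n,P); q=((q-[box[0],box[1]]+.5)*S-.5)
    m=np.zeros((box[3]*S,box[2]*S),np.uint8)
    cv2.fillConvexPoly(m,cv2.convexHull(np.round(q*16).astype(np.int32)),1,shift=4); return m
def boxpts(a,b,c,d,z0,z1): return np.array([[x,y,z] for x in(a,b) for y in(c,d) for z in(z0,z1)])
def cyl(r,z0,z1):
    a=np.linspace(0,2*np.pi,40); return np.array([[r*np.cos(t),r*np.sin(t),z] for t in a for z in(z0,z1)])
def tf(P,p):
    c,s=np.cos(p[2]),np.sin(p[2]); return P@np.array([[c,s,0],[-s,c,0],[0,0,1]])+[p[0],p[1],p[3] if len(p)>3 else 0]
def fit(parts,p0,obs,z=0):
    def cost(p):
        e=0
        for n,box,m in obs:
            r=np.zeros_like(m)
            for P in parts: r|=hull(n,tf(P,[*p,z]),box)
            e+=np.count_nonzero(r^m)
        return e
    p0=np.array(p0); sim=np.vstack([p0,p0+[.006,0,0],p0+[0,.006,0],p0+[0,0,.05]])
    r=minimize(cost,p0,method='Nelder-Mead',options=dict(initial_simplex=sim,xatol=1e-4,fatol=1));return r.x,r.fun,sum(np.count_nonzero(m) for *_,m in obs)
MORTAR=[boxpts(-.055,.055,-.03,.03,0,.024),cyl(.029,.024,.102)]
lum=lambda a:(a.max(2)>75).astype(np.uint8)
E
python3 - <<'E'
from h import *
t=np.load('t0.npy');s=np.load('s0.npy')
bt=(210,195,45,55);bs=(283,150,50,58)
ot=("top",bt,mask(t,bt,lum));os_=("scene",bs,mask(s,bs,lum))
for o in([ot],[os_],[ot,os_]): print('mortar',fit(MORTAR,[.5045,.2665,-.148],o))
bt=(300,160,120,80)
def plate(a):
    m=lum(a);c=max(cv2.findContours(m,0,2)[0],key=cv2.contourArea);return cv2.drawContours(np.zeros_like(m),[c],0,1,-1)
bs=(125,228,140,130)
ot=("top",bt,mask(t,bt,plate));os_=("scene",bs,mask(s,bs,plate))
PL=[boxpts(-.065,.065,-.175,.125,0,.012),boxpts(-.013,.013,-.175,-.163,.043,.087)][:1]
for o in([ot],[os_],[ot,os_]):
    r=fit(PL,[.568,-.125,.227],o);print('stand',r)
p=r[0];c,sn=np.cos(p[2]),np.sin(p[2]);R=np.array([[c,sn],[-sn,c]])
def loc(n,x0,y0,k,X,Y,z,lab,dx=0,dy=0):
    w=ray(n,x0+(X-dx+.5)/k-.5,y0+(Y-dy+.5)/k-.5,z)[:2];print(lab,n,w.round(4),'local',(R@(w-p[:2])).round(4))
loc("top",305,165,5,105,160,.021,'peg');loc("top",305,165,5,131,267,.021,'peg')
loc("scene",205,230,5,64,437,.021,'peg',0,350);loc("scene",205,230,5,170,508,.021,'peg',0,350)
for X,Y,l in((386,128,'grip L'),(389,167,'grip L'),(436,162,'gripR'),(493,143,'trigR'),(460,148,'trigL')): loc("top",305,165,5,X,Y,.086,l)
loc("scene",140,285,5,420,390,.085,'grip top',305,350);loc("scene",140,285,5,348,455,.087,'trig top',305,350)
loc("top",305,165,5,211,190,.024,'plunger');loc("top",305,165,5,242,177,.047,'jaw front')
E
```

```text
mortar (array([ 0.50411344,  0.26748487, -0.14380777]), np.float64(2632.0), np.int64(26785))
mortar (array([ 0.50183619,  0.26682462, -0.14111502]), np.float64(1402.0), np.int64(41220))
mortar (array([ 0.50191911,  0.26680211, -0.14099226]), np.float64(4134.0), np.int64(68005))
stand (array([ 0.56861152, -0.12373285,  0.21883151]), np.float64(8669.0), np.int64(143287))
stand (array([ 0.56670158, -0.12546235,  0.22892499]), np.float64(1661.0), np.int64(237651))
stand (array([ 0.56673787, -0.12513051,  0.22786479]), np.float64(10390.0), np.int64(380938))
peg top [ 0.5847 -0.0363] local [0.0375 0.0825]
peg top [ 0.5154 -0.0523] local [-0.0335  0.0825]
peg scene [ 0.5172 -0.0542] local [-0.0322  0.0803]
peg scene [ 0.5869 -0.0381] local [0.0393 0.0802]
grip L top [ 0.5983 -0.2044] local [ 0.0128 -0.0843]
grip L top [ 0.574  -0.2057] local [-0.0111 -0.0802]
gripR top [ 0.577  -0.2348] local [-0.0147 -0.1091]
trigR top [ 0.5887 -0.2701] local [-0.0114 -0.1462]
trigL top [ 0.5857 -0.2497] local [-0.0097 -0.1256]
grip top scene [ 0.5831 -0.2265] local [-0.007  -0.1025]
trig top scene [ 0.5917 -0.2641] local [-0.007 -0.141]
plunger top [ 0.5648 -0.104 ] local [0.0028 0.021 ]
jaw front top [ 0.5713 -0.1207] local [0.0054 0.0033]
```

>>> jog_arm(series=[[[0.8,1,0,0,0,0],[0.8,1,0,0,0,0],[0.8,1,0,0,0,0],[0.8,1,0,0,0,0],[0.8,1,0,0,0,0],[0.8,1,0,0,0,0],[0.8,1,0,0,0,0],[0.8,1,0,0,0,0],[0.8,1,0,0,0,0]]], gripper=1)

```text
time_s: 0.95
ee_pos: [0.3408, -0.3554, 0.2313]
eef_rot: [-3.12, -0.357, -0.002]
force: [0.5, -1.3, 0.1]
opening: 0.0855
grip_force: 0.0
```

>>> jog_arm(series=[[[0.65,1,0,0,0,-0.116],[0.65,1,0,0,0,-0.116],[0.65,1,0,0,0,-0.116],[0.65,1,0,0,0,-0.116],[0.65,1,0,0,0,-0.116],[0.65,1,0,0,0,-0.116],[0.65,1,0,0,0,-0.116],[0.65,1,0,0,0,-0.116]]])

```text
time_s: 1.62
ee_pos: [0.5021, -0.1065, 0.2314]
eef_rot: [-3.133, 0.219, -0.001]
force: [0.0, -0.3, 0.4]
opening: 0.0854
grip_force: 0.0
```

>>> jog_arm(series=[[[0,1,0,0,0,0],[0,1,0,0,0,0],[0,1,0,0,0,0],[0,1,0,0,0,0],[0,1,0,0,0,0],[0,1,0,0,0,0],[0,1,0,0,0,0]]])

```text
time_s: 2.2
ee_pos: [0.4999, 0.1466, 0.2313]
eef_rot: [-3.131, 0.213, 0.0]
force: [-0.0, -0.3, 1.2]
opening: 0.0854
grip_force: 0.0
```

>>> jog_arm(series=[[[0.008,0.486,0,0,0,0],[0.008,0.486,0,0,0,0],[0.008,0.486,0,0,0,0],[0.008,0.486,0,0,0,0],[0.008,0.486,-0.1,0,0,0],[0.008,0.486,-0.2,0,0,0],[0.008,0.486,-0.3,0,0,0],[0.008,0.486,-0.4,0,0,0],[0.008,0.486,-0.4,0,0,0]]])

```text
time_s: 2.95
ee_pos: [0.4992, 0.2595, 0.1254]
eef_rot: [3.129, -0.223, -0.014]
force: [-1.9, 0.4, -0.6]
opening: 0.0855
grip_force: 0.0
```

Run:
```python
from h import *
t=camera("top");s=camera("scene")
M=np.zeros((480,800,3),np.uint8)
M[:480,:400]=crop(t,190,180,80,96,5);M[:480,400:]=crop(s,265,110,80,96,5)
cv2.imwrite("pics/g1.png",M);print(read_state()['ee_pos'])
```

```text
[0.50223494 0.26083331 0.13061805]
```

View pics/g1.png

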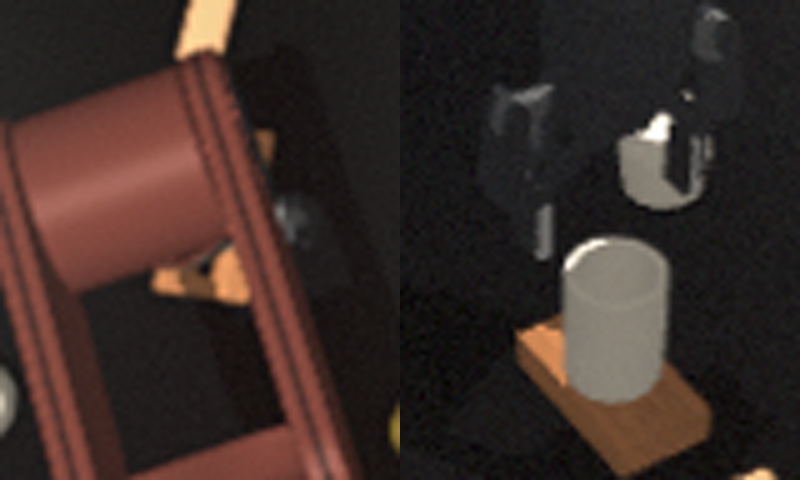

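The scene crop shows the open fingers (tips at about (543,255) and (685,185)) straddling the cup whose rim is at (615,265). It still needs +6 mm in y before going down and closing.

>>> jog_arm(series=[[[0,0.024,0,0,0,0],[0,0.024,-0.1,0,0,0],[0,0.024,-0.2,0,0,0],[0,0.024,-0.3,0,0,0],[0,0.024,-0.3,0,0,0],[0,0.024,-0.3,0,0,0],[0,0.024,-0.3,0,0,0]]])

```text
time_s: 3.63
ee_pos: [0.5044, 0.2687, 0.0589]
eef_rot: [-3.132, 0.222, -0.005]
force: [0.5, -0.5, 0.6]
opening: 0.0855
grip_force: 0.0
```

>>> jog_arm(series=[[[0,0,0,0,0,0],[0,0,0,0,0,0],[0,0,0,0,0,0],[0,0,0,0,0,0],[0,0,0,0,0,0],[0,0,0,0,0,0],[0,0,0,0,0,0],[0,0,0,0,0,0],[0,0,0,0,0,0],[0,0,0,0,0,0]]], gripper=0, squeeze=40)

```text
time_s: 4.47
ee_pos: [0.5041, 0.2681, 0.0587]
eef_rot: [-3.133, 0.222, -0.005]
force: [-2.0, -3.4, 8.1]
opening: 0.0587
grip_force: 41.2
```

>>> jog_arm(series=[[[0,0,0.05,0,0,0],[0,0,0.15,0,0,0],[0,0,0.28,0,0,0],[0,0,0.4,0,0,0],[0,0,0.4,0,0,0],[0,0,0.4,0,0,0]]])

```text
time_s: 4.97
ee_pos: [0.504, 0.2686, 0.159]
eef_rot: [-3.131, 0.222, -0.007]
force: [0.0, 1.2, -5.7]
opening: 0.0587
grip_force: 44.5
```

>>> jog_arm(series=[[[0.02,-0.1,0,0,0,0.01],[0.04,-0.22,0,0,0,0.02],[0.06,-0.34,0,0,0,0.035],[0.08,-0.46,0,0,0,0.05],[0.1,-0.58,0,0,0,0.065],[0.12,-0.7,0,0,0,0.08],[0.15,-0.82,0,0,0,0.1],[0.18,-0.92,0,0,0,0.117],[0.18,-1,0,0,0,0.117],[0.18,-1,0,0,0,0.117],[0.18,-1,0,0,0,0.117]]])

```text
time_s: 5.88
ee_pos: [0.546, 0.0171, 0.154]
eef_rot: [-3.121, -0.35, 0.007]
force: [-0.2, 0.6, -4.5]
opening: 0.0582
grip_force: 45.2
```

>>> jog_arm(series=[[[0,-0.08,-0.03,0,0,0],[0,-0.16,-0.06,0,0,0],[0,-0.24,-0.1,0,0,0],[0,-0.256,-0.12,0,0,0],[0,-0.256,-0.12,0,0,0],[0,-0.256,-0.12,0,0,0],[0,-0.256,-0.12,0,0,0]]])

```text
time_s: 6.47
ee_pos: [0.5475, -0.0447, 0.1262]
eef_rot: [-3.121, -0.356, 0.001]
force: [0.2, 0.5, -4.4]
opening: 0.0578
grip_force: 45.5
```

```bash
cat > peg.py <<'E'
from h import *
# peg centroid from the first pictures
PEG=np.vstack([cyl(.005,.012,.023),cyl(.0015,.030,.030)])
def pegc(n,img,uv):
    x,y=np.round(uv).astype(int)-7; b=(x,y,15,15)
    g=img[y:y+15,x:x+15].astype(float).mean(2); d=np.clip(np.median(g)-12-g,0,60); yy,xx=np.mgrid[y:y+15,x:x+15]
    k=(xx-uv[0])**2+(yy-uv[1])**2<4.5**2; d=d*k
    return np.array([(d*xx).sum(),(d*yy).sum()])/d.sum()
def predc(n,P):
    q=proj(n,P).mean(0).round().astype(int)-8;b=(*q,17,17);m=hull(n,P,b);yy,xx=np.nonzero(m)
    return np.array([(xx.mean()+.5)/S-.5+q[0],(yy.mean()+.5)/S-.5+q[1]])
def pegs():
    t=np.load('t0.npy');s=np.load('s0.npy');out={}
    for n,img,uvs in(("top",t,[(325.6,196.6),(330.8,218)]),("scene",s,[(217.4,247),(238.6,261.2)])):
        W=[]
        for uv in uvs:
            c=pegc(n,img,uv);w=ray(n,*c,.02)
            for _ in range(4): w=w+ray(n,*c,.02)-ray(n,*predc(n,PEG+[w[0],w[1],0]),.02)
            W.append(w[:2])
        W=np.array(sorted(W,key=lambda a:a[0]));d=W[1]-W[0]
        out[n]=(W.mean(0),np.arctan2(d[1],d[0]));print('seat',n,W.mean(0).round(4),'len',np.linalg.norm(d).round(4),'yaw',out[n][1].round(3))
    return out
E
python3 - <<'E'
from peg import *
pegs()
s=camera("scene");t=camera("top");np.save('s1',s);np.save('t1',t)
st=read_state();print(st['ee_pos'],st['eef_rot'],st['opening'])
c=proj("scene",[.55,-.046,.1])[0].astype(int);print(c)
M=np.hstack([crop(s,c[0]-45,c[1]-50,90,100,5),crop(t,310,150,70,100,5)]);cv2.imwrite('pics/h1.png',M)
E
```

```text
seat top [ 0.5502 -0.0441] len 0.0714 yaw 0.226
seat scene [ 0.5498 -0.0456] len 0.0719 yaw 0.23
[ 0.54792021 -0.04496277  0.1267739 ] [-3.12123856e+00 -3.56123662e-01 -1.19547671e-03] 0.058118817428782485
[223 234]
```

View pics/h1.png

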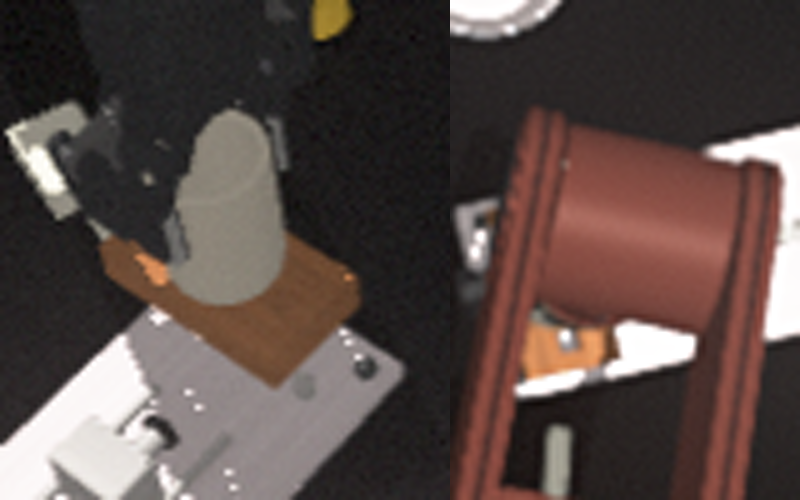

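The scene crop shows the block held above the pegs (near bottom corner at (275,387), right corner (360,287)) and the top crop shows one hole at (568,338). Next I'll fit the block's pose.

```bash
cat > blk.py <<'E'
from peg import *
def brown(a):
    h=cv2.cvtColor(a,cv2.COLOR_RGB2HSV);return ((h[...,1]>95)&(h[...,2]>35)&(h[...,0]<16)).astype(np.uint8)
def fitblk(s,z,p0):
    n="scene";c=proj(n,[*p0[:2],z+.03])[0].astype(int);box=(c[0]-32,c[1]-22,64,50)
    m=mask(s,box,brown)
    def cost(p,zz=z):
        b=hull(n,tf(MORTAR[0],[*p,zz]),box)&~hull(n,tf(cyl(.029,.024,.102),[*p,zz]),box)
        d=(b^m); d[:S*26,:S*26]=0; return np.count_nonzero(d)
    p0=np.array(p0);sim=np.vstack([p0,p0+[.006,0,0],p0+[0,.006,0],p0+[0,0,.05]])
    r=minimize(cost,p0,method='Nelder-Mead',options=dict(initial_simplex=sim,xatol=1e-4,fatol=1))
    return r.x,r.fun,m.sum()
E
python3 - <<'E'
from blk import *
s=np.load('s1.npy')
for z in(.065,.068,.071): print(z,*fitblk(s,z,[.549,-.045,.228]))
E
```

```text
0.065 [ 0.54281875 -0.04359925  0.21984623] 1260.0 23722
0.068 [ 0.54468053 -0.04484289  0.22523208] 1296.0 23722
0.071 [ 0.54685232 -0.04536637  0.21650936] 1291.0 23742
```

>>> jog_arm(series=[[[0.02,-0.003,0,0,0,0.001],[0.02,-0.003,-0.05,0,0,0.001],[0.02,-0.003,-0.1,0,0,0.001],[0.02,-0.003,-0.13,0,0,0.001],[0.02,-0.003,-0.13,0,0,0.001],[0.02,-0.003,-0.13,0,0,0.001]]])

```text
time_s: 7.07
ee_pos: [0.5514, -0.0465, 0.0921]
eef_rot: [-3.12, -0.359, 0.005]
force: [-0.1, -0.2, -4.6]
opening: 0.0583
grip_force: 45.5
```

Run:
```python
from blk import *
s=camera("scene");np.save('s2',s);st=read_state();print(st['ee_pos'],st['force'])
z0=st['ee_pos'][2]-.0587
for z in(z0-.002,z0,z0+.002): print(z,*fitblk(s,z,[.55,-.045,.228]))
```

```text
[ 0.55213805 -0.0467237   0.09310847] [ 1.16664859 -0.49518544 -3.98217769]
0.03240847401718161 [ 0.54782908 -0.04613919  0.22407731] 881.0 21848
0.03440847401718161 [ 0.54903569 -0.04656139  0.22152824] 885.0 21848
0.03640847401718161 [ 0.55022883 -0.0471593   0.22674292] 900.0 21808
```

>>> jog_arm(series=[[[0.004,0.004,0,0,0,0.001],[0.004,0.004,-0.015,0,0,0.001],[0.004,0.004,-0.03,0,0,0.001],[0.004,0.004,-0.045,0,0,0.001],[0.004,0.004,-0.055,0,0,0.001],[0.004,0.004,-0.055,0,0,0.001],[0.004,0.004,-0.055,0,0,0.001]]])

```text
time_s: 7.7
ee_pos: [0.5535, -0.0456, 0.0812]
eef_rot: [-3.12, -0.364, 0.001]
force: [-5.5, 2.0, 6.9]
opening: 0.0583
grip_force: 44.8
```

>>> jog_arm(series=[[[-0.005,0.001,0,0,0,0],[-0.007,0.002,0,0,0,0],[-0.007,0.002,-0.005,0,0,0],[-0.007,0.002,-0.01,0,0,0],[-0.007,0.002,-0.01,0,0,0]]])

```text
time_s: 8.12
ee_pos: [0.5512, -0.045, 0.0767]
eef_rot: [-3.12, -0.364, 0.002]
force: [0.2, 0.3, -3.7]
opening: 0.0583
grip_force: 44.3
```

Now free (the force has returned to the mortar's weight). I'll continue down.

>>> jog_arm(series=[[[0,0,-0.01,0,0,0],[0,0,-0.018,0,0,0],[0,0,-0.024,0,0,0],[0,0,-0.028,0,0,0],[0,0,-0.028,0,0,0]]])

```text
time_s: 8.53
ee_pos: [0.5513, -0.0453, 0.0708]
eef_rot: [-3.12, -0.364, 0.003]
force: [-5.3, 1.4, 3.6]
opening: 0.058
grip_force: 44.3
```

>>> jog_arm(series=[[[-0.004,0,-0.004,0,0,0],[-0.004,0,-0.006,0,0,0],[-0.004,0,-0.006,0,0,0]]])

```text
time_s: 8.78
ee_pos: [0.551, -0.0453, 0.0705]
eef_rot: [-3.12, -0.364, 0.0]
force: [-7.4, 1.4, 10.1]
opening: 0.0584
grip_force: 44.6
```

>>> jog_arm(series=[[[-0.004,0,-0.004,0,0,0],[-0.004,0,-0.004,0,0,0],[-0.004,0,-0.004,0,0,0],[-0.004,0,-0.004,0,0,0],[-0.004,0,-0.004,0,0,0],[-0.004,0,-0.004,0,0,0],[-0.004,0,-0.004,0,0,0]]], gripper=1)

```text
time_s: 9.37
ee_pos: [0.5499, -0.0453, 0.068]
eef_rot: [3.12, 0.364, 0.0]
force: [-1.0, -0.2, -0.0]
opening: 0.085
grip_force: 0.0
```

>>> jog_arm(series=[[[0,0,0.06,0,0,0],[0,0,0.16,0,0,0],[0,0,0.3,0,0,0],[0,0,0.46,0,0,0],[-0.1,-0.2,0.5,0,0,0],[-0.1,-0.4,0.5,0,0,0],[-0.1,-0.6,0.5,0,0,0],[-0.1,-0.6,0.5,0,0,0]]])

```text
time_s: 10.03
ee_pos: [0.5247, -0.1981, 0.1941]
eef_rot: [3.118, 0.363, 0.002]
force: [-0.5, -0.6, 0.8]
opening: 0.0856
grip_force: 0.0
```

```bash
cat > grip.py <<'E'
from blk import *
GT=[boxpts(-.013,.013,-.014,0,.040,.085),boxpts(-.013,.013,-.05,-.038,.043,.087)]
E
python3 - <<'E'
from grip import *
t=np.load('t0.npy');s0=np.load('s0.npy')
dark=lambda a:(a.max(2)<75).astype(np.uint8)
bt=(380,182,26,22);bs=(145,290,34,36)
c,sn=np.cos(.228),np.sin(.228)
p0=[.5667+.096*sn,-.1251-.096*c,.228]
ot=("top",bt,mask(t,bt,dark));os_=("scene",bs,mask(s0,bs,dark))
seat=np.array([.55,-.0454]);R=np.array([[c,sn],[-sn,c]])
for o in([ot],[os_],[ot,os_]):
    p,f,n=fit(GT,p0,o);print(p.round(4),f,n,'rel seat',(R@(p[:2]-seat)).round(4))
s=camera("scene");np.save('s3',s);st=read_state();print(st['ee_pos'],st['time_s'])
print(*fitblk(s,.012,[.55,-.045,.228]),*fitblk(s,.018,[.55,-.045,.228]))
M=np.hstack([crop(s,130,220,140,105,4),]);M=np.vstack([M,np.hstack([o[2]*255 for o in()])]) if 0 else M
cv2.imwrite('pics/s3.png',M)
E
```

```text
[ 0.5887 -0.219   0.3382] 2599.0 2546 rel seat [-0.0016 -0.1779]
[ 0.5954 -0.2217  0.0332] 7979.0 13821 rel seat [ 0.0044 -0.182 ]
[ 0.595  -0.2218  0.0385] 10971.0 16367 rel seat [ 0.004 -0.182]
[ 0.52438717 -0.20277304  0.19396971] 10.0833
[ 0.547716   -0.04451908  0.21830646] 1348.0 22101 [ 0.55130244 -0.04605453  0.2205914 ] 1524.0 22113
```

View pics/s3.png

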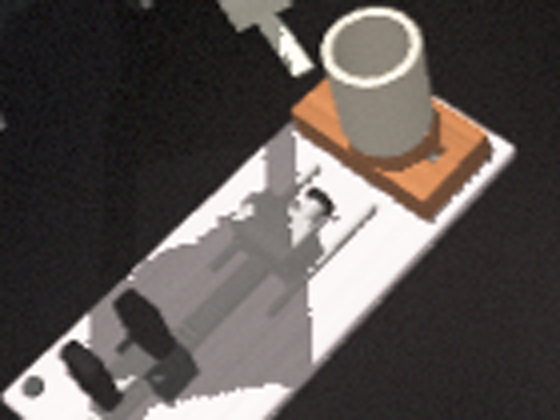

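The scene crop shows the mortar seated flat, with the peg visible in its hole at (435,157), and the jaw with its dark plunger ring at (318,205). The grip fit was contaminated by background, so I'll redo it.

Run:
```python
from grip import *
t=np.load('t0.npy');s0=np.load('s0.npy')
c,sn=np.cos(.228),np.sin(.228);R=np.array([[c,sn],[-sn,c]]);seat=np.array([.55,-.0454])
def comp(th):
    def f(a):
        m=(a.max(2)<th).astype(np.uint8);n,l,st,_=cv2.connectedComponentsWithStats(m);o=np.zeros_like(m)
        for i in range(1,n):
            x,y,w,h,A=st[i]
            if A>250 and x>0 and y>0 and x+w<m.shape[1] and y+h<m.shape[0]: o[l==i]=1
        return o
    return f
G=[boxpts(-.013,.013,-.014,0,.040,.085),boxpts(-.013,.013,-.05,-.038,.043,.087)]
for nm,im,box in(("scene",s0,(142,288,34,44)),("top",t,(378,178,34,28))):
  for th in(45,60,80):
    m=mask(im,box,comp(th)); best=[]
    g=lambda q:sum(np.count_nonzero(a) for a in[m^(hull(nm,tf(G[0],[*(seat+R.T@q),.228]),box)|hull(nm,tf(G[1],[*(seat+R.T@q),.228]),box))])
    r=minimize(g,[0,-.178],method='Nelder-Mead',options=dict(initial_simplex=[[0,-.178],[.005,-.178],[0,-.172]],xatol=1e-4,fatol=1))
    print(nm,th,m.sum(),r.x.round(4),r.fun)
```

```text
scene 45 0 [ 0.0184 -0.0966] 0.0
scene 60 4614 [ 0.0005 -0.1839] 8444.0
scene 80 3954 [-0.0004 -0.182 ] 9065.0
top 45 0 [-0.0588 -0.1094] 0.0
top 60 495 [-0.0045 -0.1718] 4358.0
top 80 2753 [-0.0005 -0.1771] 2129.0
```

>>> jog_arm(series=[[[0.1,-0.05,0,0,0,0],[0.2,-0.1,-0.05,0,0,0],[0.276,-0.126,-0.15,0,0,0],[0.276,-0.126,-0.25,0,0,0],[0.276,-0.126,-0.34,0,0,0],[0.276,-0.126,-0.34,0,0,0],[0.276,-0.126,-0.34,0,0,0]]])

```text
time_s: 10.67
ee_pos: [0.5926, -0.2259, 0.1063]
eef_rot: [-3.118, -0.364, 0.005]
force: [-0.6, -0.7, 0.1]
opening: 0.0854
grip_force: 0.0
```

Run:
```python
from h import *
s=camera("scene");print(read_state()['ee_pos'])
cv2.imwrite('pics/s4.png',crop(s,110,220,140,120,5))
```

```text
[ 0.5938809  -0.2266114   0.10842418]
```

View pics/s4.png

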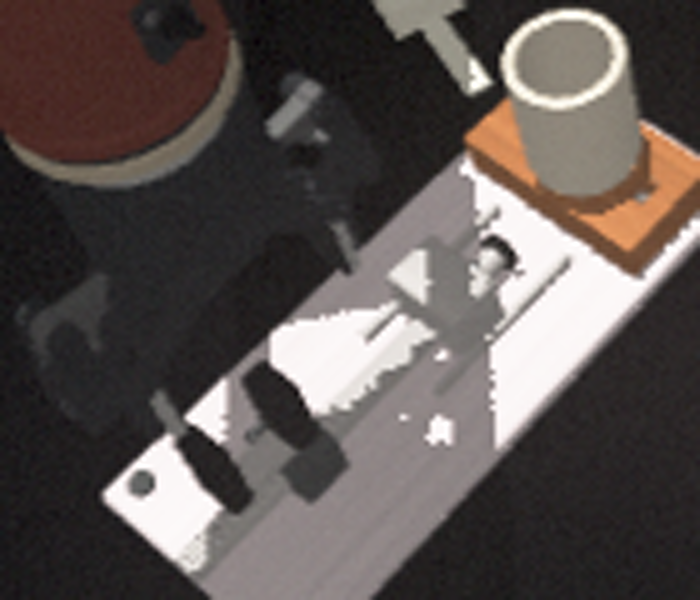

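The scene crop shows the fingers straddling trigger and grip, with tips at (180,425) and (350,268). I'll shift −y by 8 mm and lower slowly while watching the force.

>>> jog_arm(series=[[[0,-0.032,0,0,0,0],[0,-0.032,-0.04,0,0,0],[0,-0.032,-0.08,0,0,0],[0,-0.032,-0.12,0,0,0],[0,-0.032,-0.16,0,0,0],[0,-0.032,-0.2,0,0,0],[0,-0.032,-0.235,0,0,0],[0,-0.032,-0.235,0,0,0],[0,-0.032,-0.235,0,0,0]]])

```text
time_s: 11.47
ee_pos: [0.5932, -0.2344, 0.0481]
eef_rot: [-3.119, -0.364, 0.003]
force: [0.0, 0.3, -0.3]
opening: 0.0851
grip_force: 0.0
```

```bash
cat > look.py <<'E'
from h import *
import sys
# measures the jaw: saves pictures for overlay, prints state
s=camera("scene");np.save(sys.argv[1],s);st=read_state()
print(st['time_s'],st['ee_pos'].round(4),st['force'],st['opening'],st['grip_force'])
cv2.imwrite(f'pics/{sys.argv[1]}.png',crop(s,130,220,130,100,6))
E
python3 look.py s5
```

```text
11.5167 [ 0.5938 -0.2347  0.049 ] [ 0.2076273  -0.47663566  0.72376684] 0.08535382998182237 0.0
```

```bash
cat > jaw.py <<'E'
from h import *
c,sn=np.cos(.228),np.sin(.228);R=np.array([[c,sn],[-sn,c]]);seat=np.array([.55,-.0454])
def L2W(x,y,z): return np.r_[seat+R.T@[x,y],z]
def W2L(w): return R@(w[:2]-seat)
def dark(s,lo=-.075,hi=-.022,th=75):
    n="scene";K=6
    q=proj(n,np.array([L2W(x,y,z) for x in(-.011,.011) for y in(lo,hi) for z in(.016,.036)]))
    x0,y0=np.floor(q.min(0)).astype(int);x1,y1=np.ceil(q.max(0)).astype(int)
    hl=np.zeros(((y1-y0)*K,(x1-x0)*K),np.uint8);cv2.fillConvexPoly(hl,cv2.convexHull(((q-[x0,y0]+.5)*K).astype(np.int32)),1)
    a=cv2.resize(s[y0:y1,x0:x1],(0,0),fx=K,fy=K,interpolation=cv2.INTER_LINEAR).max(2)
    m=((a<th)&(hl>0)).astype(np.uint8);k,l,st,ce=cv2.connectedComponentsWithStats(m)
    if k<2: return None
    i=1+np.argmax(st[1:,4]);u,v=(ce[i]+.5)/K-.5+[x0,y0]
    return W2L(ray(n,u,v,.026)).round(4),int(st[i,4]),(u.round(1),v.round(1))
if __name__=="__main__":
    import sys
    s=camera("scene") if len(sys.argv)<3 else np.load(sys.argv[1]+'.npy')
    np.save(sys.argv[1],s);st=read_state()
    print(st['time_s'],st['ee_pos'].round(4),st['force'].round(1),round(st['opening'],4),round(st['grip_force'],1))
    print([dark(s,th=t) for t in(60,75)])
E
python3 jaw.py s0 x;python3 jaw.py s5 x
```

```text
11.5167 [ 0.5938 -0.2347  0.049 ] [ 0.2 -0.5  0.7] 0.0854 0.0
[None, (array([ 0.0012, -0.0615]), 214, (np.float64(210.4), np.float64(269.6)))]
11.5167 [ 0.5938 -0.2347  0.049 ] [ 0.2 -0.5  0.7] 0.0854 0.0
[(array([ 0.0032, -0.0615]), 104, (np.float64(211.1), np.float64(270.0))), (array([ 0.0007, -0.0619]), 339, (np.float64(210.2), np.float64(269.6)))]
```

View pics/s5.png

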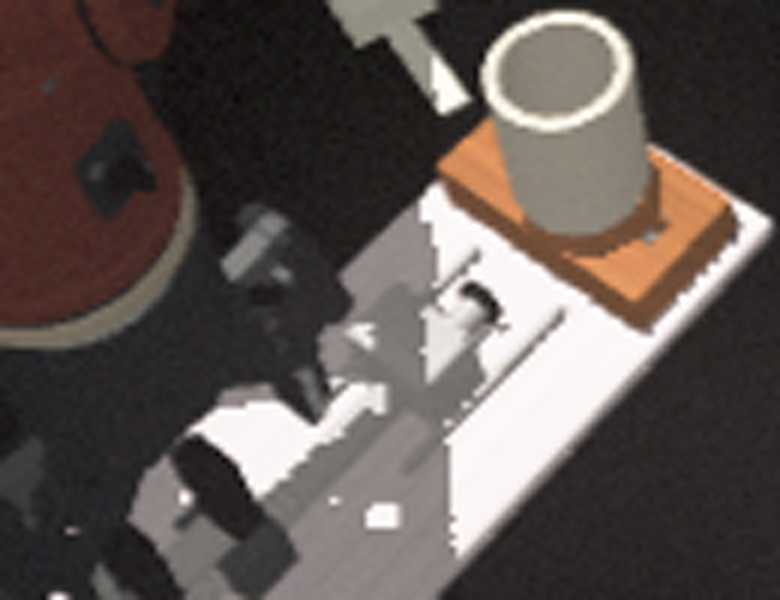

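>>> jog_arm(series=[[[0,0,0,0,0,0],[0,0,0,0,0,0],[0,0,0,0,0,0],[0,0,0,0,0,0],[0,0,0,0,0,0],[0,0,0,0,0,0],[0,0,0,0,0,0],[0,0,0,0,0,0]]], gripper=0.5, squeeze=25)

```text
time_s: 12.18
ee_pos: [0.5975, -0.2403, 0.0544]
eef_rot: [3.11, 0.362, 0.012]
force: [0.6, -10.5, 8.8]
opening: 0.0432
grip_force: 5.7
```

```bash
python3 jaw.py s6
```

```text
12.2333 [ 0.5974 -0.2403  0.0543] [  0.4 -10.8   7.5] 0.0426 5.7
[(array([ 0.0061, -0.0535]), 85, (np.float64(214.3), np.float64(268.4))), (array([ 0.0014, -0.0529]), 324, (np.float64(213.0), np.float64(267.2)))]
```

>>> jog_arm(series=[[[0,0,0,0,0,0],[0,0,0,0,0,0],[0,0,0,0,0,0],[0,0,0,0,0,0],[0,0,0,0,0,0],[0,0,0,0,0,0]]], gripper=0.35, squeeze=25)

```text
time_s: 12.73
ee_pos: [0.5972, -0.2387, 0.0551]
eef_rot: [3.113, 0.362, 0.011]
force: [-2.9, -5.1, 16.1]
opening: 0.0334
grip_force: 25.1
```

```bash
python3 jaw.py s7
```

```text
12.7833 [ 0.5971 -0.2387  0.0551] [-3.7 -4.9 15.5] 0.0333 25.1
[(array([ 0.0029, -0.0456]), 56, (np.float64(215.5), np.float64(265.4))), (array([ 0.0001, -0.0459]), 282, (np.float64(214.6), np.float64(264.9)))]
```

>>> jog_arm(series=[[[0,0,0,0,0,0],[0,0,0,0,0,0],[0,0,0,0,0,0],[0,0,0,0,0,0],[0,0,0,0,0,0],[0,0,0,0,0,0],[0,0,0,0,0,0]]], gripper=0.8)

```text
time_s: 13.37
ee_pos: [0.5938, -0.2353, 0.0489]
eef_rot: [3.12, 0.364, -0.0]
force: [1.8, -4.9, -2.2]
opening: 0.0682
grip_force: 2.3
```

```bash
python3 jaw.py s8
```

```text
13.4167 [ 0.5937 -0.2352  0.0489] [ 1.5 -4.1 -2.7] 0.0683 2.4
[(array([ 0.0009, -0.0452]), 69, (np.float64(215.1), np.float64(264.9))), (array([ 0.0002, -0.046 ]), 279, (np.float64(214.6), np.float64(265.0)))]
```

>>> jog_arm(series=[[[0,-0.01,0,0,0,0],[0,-0.01,0,0,0,0],[0,-0.01,0,0,0,0],[0,-0.01,0,0,0,0],[0,-0.01,0,0,0,0],[0,-0.01,0,0,0,0]]], gripper=1)

```text
time_s: 13.92
ee_pos: [0.5939, -0.2371, 0.0493]
eef_rot: [-3.12, -0.364, 0.0]
force: [-0.0, 0.2, -0.5]
opening: 0.0855
grip_force: 0.0
```

```bash
python3 jaw.py s9
```

```text
13.9667 [ 0.5939 -0.2371  0.0493] [-0.2 -0.1  0.4] 0.0855 0.0
[(array([ 0.002 , -0.0456]), 72, (np.float64(215.3), np.float64(265.2))), (array([ 0.0004, -0.046 ]), 283, (np.float64(214.7), np.float64(265.0)))]
```

>>> jog_arm(series=[[[0,0,0,0,0,0],[0,0,0,0,0,0],[0,0,0,0,0,0],[0,0,0,0,0,0],[0,0,0,0,0,0],[0,0,0,0,0,0],[0,0,0,0,0,0],[0,0,0,0,0,0],[0,0,0,0,0,0],[0,0,0,0,0,0]]], gripper=0.3)

```text
time_s: 14.8
ee_pos: [0.5955, -0.239, 0.0536]
eef_rot: [3.117, 0.363, 0.005]
force: [-6.1, 0.1, 19.5]
opening: 0.0332
grip_force: 24.4
```

```bash
python3 jaw.py s10
```

```text
14.85 [ 0.5955 -0.239   0.0536] [-5.6 -0.9 19.3] 0.0338 24.4
[(array([ 0.0047, -0.034 ]), 101, (np.float64(219.4), np.float64(262.5))), (array([ 0.0003, -0.0335]), 480, (np.float64(218.2), np.float64(261.5)))]
```

>>> jog_arm(series=[[[0,0,0,0,0,0],[0,0,0,0,0,0],[0,0,0,0,0,0],[0,0,0,0,0,0],[0,0,0,0,0,0],[0,0,0,0,0,0],[0,0,0,0,0,0],[0,0,0,0,0,0]]], gripper=1)

```text
time_s: 15.52
ee_pos: [0.5938, -0.2372, 0.0491]
eef_rot: [-3.12, -0.364, 0.0]
force: [-0.3, 0.5, -0.3]
opening: 0.0854
grip_force: 0.0
```

```bash
python3 jaw.py s11
```

```text
15.5667 [ 0.5938 -0.2372  0.0491] [ 0.   0.2 -0.5] 0.0854 0.0
[(array([ 0.0047, -0.0341]), 90, (np.float64(219.4), np.float64(262.5))), (array([ 0.0003, -0.0335]), 484, (np.float64(218.2), np.float64(261.5)))]
```

>>> jog_arm(series=[[[0,0,0,0,0,0],[0,0,0,0,0,0],[0,0,0,0,0,0],[0,0,0,0,0,0],[0,0,0,0,0,0],[0,0,0,0,0,0],[0,0,0,0,0,0],[0,0,0,0,0,0],[0,0,0,0,0,0]]], gripper=0.52)

```text
time_s: 16.32
ee_pos: [0.5961, -0.2424, 0.0525]
eef_rot: [3.112, 0.362, 0.008]
force: [-0.3, -12.5, 5.9]
opening: 0.0442
grip_force: 6.1
```

```bash
python3 jaw.py s12
```

```text
16.3667 [ 0.5962 -0.2424  0.0526] [  0.1 -12.2   6.3] 0.0449 6.1
[(array([ 0.0038, -0.0322]), 173, (np.float64(219.6), np.float64(261.8))), (array([ 0.0005, -0.0318]), 515, (np.float64(218.7), np.float64(261.0)))]
```

>>> jog_arm(series=[[[0,0,0,0,0,0],[0,0,0,0,0,0],[0,0,0,0,0,0],[0,0,0,0,0,0],[0,0,0,0,0,0],[0,0,0,0,0,0]]], gripper=0.44)

```text
time_s: 16.87
ee_pos: [0.5959, -0.241, 0.0532]
eef_rot: [3.114, 0.362, 0.007]
force: [-3.1, -7.2, 11.7]
opening: 0.0376
grip_force: 11.8
```

```bash
python3 jaw.py s13
python3 - <<'E'
from h import *
a=[crop(np.load(f'{n}.npy'),192,240,42,40,9) for n in('s5','s13')]
cv2.imwrite('pics/s13.png',np.hstack(a))
E
```

```text
16.9167 [ 0.5959 -0.2411  0.0532] [-2.4 -7.2 12.3] 0.0377 11.8
[(array([ 0.002 , -0.0292]), 222, (np.float64(219.9), np.float64(260.6))), (array([ 0.0006, -0.0294]), 530, (np.float64(219.4), np.float64(260.4)))]
```

View pics/s13.png

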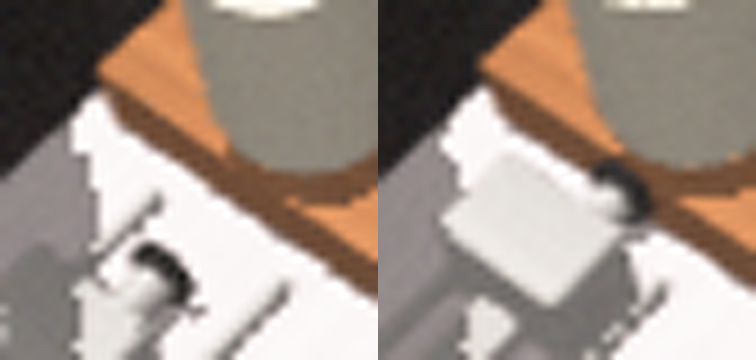

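Left is before the strokes and right is now: the jaw's top corners are at (510,150), (622,235), (555,305) and (440,220), and the rubber face meets the block at about (620,195). Next I'll work out the compression.

Run:
```python
from jaw import *
for X,Y in((510,150),(622,235),(555,305),(440,220)):
    print(W2L(ray("scene",192+(X-378+.5)/9-.5,240+(Y+.5)/9-.5,.047)).round(4))
# block near face top edge: left pic (98,65)->(378,297); right pic left corner (480,65)
for X,Y in((98,65),(378,297),(480,65)): print('edge',W2L(ray("scene",192+((X-378 if X>378 else X)+.5)/9-.5,240+(Y+.5)/9-.5,.036)).round(4))
```

```text
[-0.0215 -0.0478]
[ 0.0211 -0.0495]
[ 0.0216 -0.0752]
[-0.0209 -0.0745]
edge [-0.0556 -0.029 ]
edge [ 0.0566 -0.0384]
edge [-0.0547 -0.0284]
```

>>> jog_arm(series=[[[0,0,0,0,0,0],[0,0,0,0,0,0],[0,0,0,0,0,0],[0,0,0,0,0,0],[0,0,0,0,0,0],[0,0,0,0,0,0],[0,0,0,0,0,0]]], gripper=0.3, squeeze=30)

```text
time_s: 17.5
ee_pos: [0.5954, -0.2391, 0.0536]
eef_rot: [3.117, 0.363, 0.005]
force: [-6.3, -0.4, 19.3]
opening: 0.0335
grip_force: 29.1
```

```bash
python3 jaw.py s14
python3 - <<'E'
from h import *
a=[crop(np.load(f'{n}.npy'),192,240,42,40,9) for n in('s13','s14')]
cv2.imwrite('pics/s14.png',np.hstack(a))
E
```

```text
17.55 [ 0.5955 -0.239   0.0536] [-7.2  1.3 19.2] 0.0336 29.1
[(array([ 0.001 , -0.0291]), 233, (np.float64(219.6), np.float64(260.4))), (array([ 0.0001, -0.029 ]), 504, (np.float64(219.4), np.float64(260.2)))]
```

View pics/s14.png

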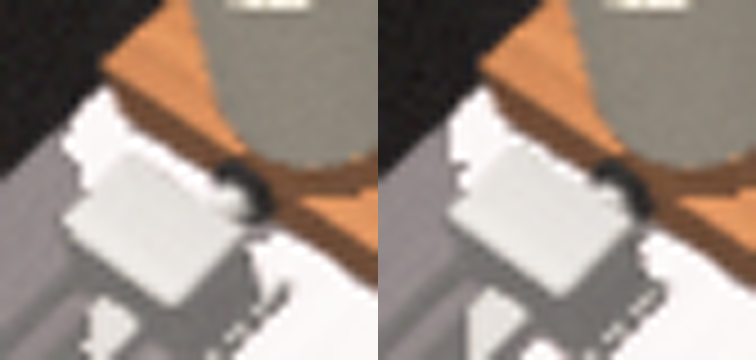

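The jaw moved a little closer (right-hand corners (520,140), (632,228), (565,298), (447,213)) and the rubber stayed against the block.

Run:
```python
from jaw import *
for off,C in((0,((130,150),(243,237),(175,307),(62,222))),(378,((520,140),(632,228),(565,298),(447,213)))):
    P=np.array([W2L(ray("scene",192+(X-off+.5)/9-.5,240+(Y+.5)/9-.5,.047)) for X,Y in C]);print(P.round(4),P.mean(0).round(4))
# model fit of bright jaw-top quad against both pictures
def score(s,y):
    K=9;x0,y0=192,240
    g=cv2.GaussianBlur(cv2.resize(s[y0:y0+40,x0:x0+42],(0,0),fx=K,fy=K,interpolation=cv2.INTER_CUBIC).max(2),(0,0),3).astype(float)
    q=lambda d:((proj("scene",np.array([L2W(x,yy,.047) for x,yy in((-.022+d,y-d),(.022-d,y-d),(.022-d,y-.03+d),(-.022+d,y-.03+d))]))-[x0,y0]+.5)*K).astype(np.int32)
    a=np.zeros(g.shape,np.uint8);cv2.fillConvexPoly(a,q(0),1)
    return g,a
for n in('s13','s14'):
    s=np.load(n+'.npy')
    best=[]
    for y in np.arange(-.056,-.034,.0005):
        g,a=score(s,y);j=((g>205)&(g<240)).astype(np.uint8)
        best.append(((j&a).sum()-(j&(1-a)).sum()*0-((1-j)&a).sum(),y))
    print(n,max(best))
```

```text
[[-0.0219 -0.0481]
 [ 0.0213 -0.0501]
 [ 0.0216 -0.0759]
 [-0.0205 -0.0749]] [ 0.0001 -0.0623]
[[-0.0216 -0.0439]
 [ 0.0217 -0.0463]
 [ 0.0223 -0.0722]
 [-0.021  -0.0719]] [ 0.0004 -0.0586]
s13 (np.uint64(11877), np.float64(-0.04649999999999999))
s14 (np.uint64(12109), np.float64(-0.04199999999999999))
```

```bash
python3 -c "
from bench import *
print(finish_job())"
```

```text
the job is handed in; nothing more can be done
None
```

The mortar is fully down on both pegs and released. Three trigger strokes brought the plunger against its foot block, pushed in an estimated 7–9 mm (target 8 mm, stop at 16 mm). The trigger was held squeezed when I handed the job in at about 17.6 s; the hand-in returned no verdict, and I didn't re-check the other kitchen things at the end.

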